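# Press a nylon facing onto a vice soft-jaw plate

### The arm

A 6-joint arm with a two-finger parallel gripper is mounted at the origin on a cart in front of the work surface, level with it; the furniture and walls round the work are solid. World frame = base frame: x ahead of the robot, y to its left, z up, the work surface at z = 0. Lengths are in mm, angles in rad, forces in N, time in s.
With the tool pointing down it reaches from about 325 to 900 mm from the base axis. Payload 6.1 kg.
Tool frame: the origin (TCP) lies midway between the tips of the shut fingers; the grasp point (between the pads) lies arm.grip_point_offset behind it (arm.grip_point_offset is the distance from the TCP to the grasp point, in mm); y points along the fingers, z is the direction in which the jaws open and shut, and the axes are right-handed (so a half turn about y gives the same grasp; the last joint's range is limited). The gripper opens to 85 mm and grips with 20 to 120 N. Pads are 22 mm wide; open, the fingers measure 114 mm over their backs; the gripper's body (76 mm by 85 mm) begins 54 mm behind the grasp point. The pads swing forward as they close: fully open they stand 13 mm farther back than shut.
Start: joints at [1.067, 0.22, 1.526, -0, 1.395, -0.126], TCP at [230.546, 580.917, 231.3] pointing down, gripper open.
Joint ranges: [-2.98, 2.98], [-0.91, 2.08], [0.09, 2.57], [-1.24, 4.39], [0.2, 2.65], [-2.68, 2.68]. Speed limits (rad/s): [2.57, 2.57, 3.01, 3.14, 3.14, 3.14].

### API

Orientations are given as a rotation vector (axis times angle).
In Python, from plant import arm, viewer gives the robot as it stands.
- The arm moves only by the tool carry_out, never from a script. Its arguments are lists of equal length, an entry for each row: "hand": the finger opening in cm, from 0 to 8.54; "delta_pos": the shift along the tool's x, y, z in cm, a list of three; "turn": the turn, a rotation vector about the tool's x, y, z in rad, a list of three. In form: {"hand": [hand, ...], "delta_pos": [[x, y, z], ...], "turn": [[wx, wy, wz], ...]}. A call has 1 to 20 rows; each row shifts and turns the commanded pose from where the row before left it, along the tool's axes as they then stand; what a row does not reach is not made up. A row lasts 1/8 s, in which the tool goes at most 62.5 mm and 10.7 degrees, less where a joint would pass 70% of its speed; a pose out of reach is approached as far as the arm can. A call with a gripper value outside its range is refused whole. The fingers move at their own pace and stop on an object; "newtons" is the grip in N (left out, the last holds). Time passes only in rows, so rows that do not move let the fingers close. It gives the time, the measured TCP pose, the force and the opening at its end, in the units of the state.
- arm.observe(): the state, without advancing time (a new reading comes with each control period).
- viewer.get_image(name): name is "scene" or "side" or "wrist"; returns the picture (384x512x3 uint8, red, green, blue); there is no depth.
- viewer.camera_info(name): a dict with "camera_matrix" (3x3 intrinsics, pixels), "pose" (4x4, takes a point from camera to world coordinates). Camera axes: x right, y down, z forward; pixel columns grow to the right and rows downward; lengths in mm; the calibration is good to about 2 mm. A picture is of the moment at which its call begins: read the wrist's pose just before it. camera_info takes no time and is no camera call; for the wrist camera it gives the pose at the moment of the call.
- arm.sign_off(): hands the job in, once; it reports no verdict.
The state is a dict: "time": time; "q": joint angles; "qvel": joint speeds; "effort": joint torques, N m; "eef_pos": TCP position; "tcp_rot": TCP orientation; "wrist_force": force on the tool from outside, world axes, zero at the start; "wrist_torque": the same for the moment, N m; "opening": finger opening in mm.
Only numpy, scipy, OpenCV 4.12 (cv2) and the standard library are available. Lean on these libraries where they do the work, as an engineer would, in place of code of your own. Each camera call takes 0.05 s, during which the arm holds its last target. There are 200 camera calls.

### The job

Make up a soft jaw for the vice in the lever press: with the press's safety catch still on, lay the ribbed nylon facing, ribs up, squarely on the steel jaw plate that waits on the press bed, and lay the pressure plate squarely on the facing, its button upwards. Then flip the safety catch up off the lever's pin, pull the lever down until its nose bears firmly on the pressure plate, and finish while still holding the lever down, since its spring would lift it again. Leave everything else on the bench where it is.

Things in the scene. Friction and masses are not known exactly. Their poses are not given: they have to be found in the camera images.
- bench_press: grey lever press bolted to the bench, base 230 x 140 x 16 mm; origin on the bench under it, front -x, +y to its left, z up. Two cheeks (44 mm over both in y) carry lever and catch: from 28 mm behind (+x of) the origin, 121 mm high at the lever pivot, 164 mm at the back. With the lever up nothing of the press is over the bed or within 70 mm of its centre in x
- bed_centre (a point): centre of the top of the press's flat dark steel bed (78 mm in x by 120 mm in y, 38 mm above the bench, 45 mm in front of the press's origin); axes as the press. Six pins, 4 mm high, stand round the jaw plate with about 1 mm play
- lever_pivot (a point): lever hinge axis, along the press's y, 99 mm above the bench, 95 mm behind the bed's centre
- lever_grip (a point): point on the axis of the lever's round black grip (26 mm in diameter, 85 mm long), 175 mm from the lever pivot, 32 mm from the grip's free end; moves with the lever. The grip can be pinched across the press's y and carried along the arc; it turns freely between the fingers
- press_lever (a joint): rad: 0 = up, leaning back 15 degrees on its stop; grows as it is pulled forward and down; 1.83 = level, where its round nose (95 mm from the pivot) meets the pressure plate of a full pile; end 2.05. With the catch on it stops near 0.04. A spring lifts it when let go: 7 N at the grip when level. 15 N down at the grip puts about 14 N on the pile; 10 N is needed, 20 N at the grip is plenty
- catch_pivot (a point): catch hinge axis, along the press's y, 150 mm above the bench, 145 mm behind the bed's centre (this point lies in the lever's plane, y = 0 of the press)
- catch_handle (a point): middle of the catch's round black handle bar (14 mm in diameter, 56 mm long, along the press's y), 85 mm to the left (+y) of the lever's plane; moves with the catch. With the catch at 0 it is 45 mm in front of and 12 mm above the catch pivot, 162 mm above the bench. It can be pinched from above across the press's x and carried along its arc, turning between the fingers
- safety_catch (a joint): catch angle, rad: 0 = fully on, its hook in front of the lever's pin; starts at 0 to 0.12, which still blocks the lever; grows as the handle is lifted up and back about the catch pivot; clear of the pin from 0.5, counts as flipped from 0.7, end of travel 1.55. Stiff hinge (about 0.06 Nm): it stays where it is left
- jaw_plate: flat bright steel plate 44 mm (x) by 90 mm (y) by 6 mm, lying loose on the press bed between the pins; origin at the centre of its underside, z up
- facing: flat hard black nylon plate with crosswise ribs on top, 44 mm (x) by 90 mm (y) by 10 mm, 45 g, lying on the bench ribs up; origin at the centre of its underside, z up
- pressure_plate: smooth dark steel plate 44 mm (x) by 90 mm (y) by 10 mm, 320 g, with a round bright button 28 mm across and 3 mm high in the middle of its top, lying on the bench button up; origin at the centre of its underside, z up
- grease_tub: bystander: white tub with red lid, 64 mm across, 51 mm high; origin under its centre
- chain_tool: bystander: black and silver chain tool, 50 x 95 x 29 mm; origin under its centre
- hex_set: bystander: folding hex key set, 30 x 90 x 22 mm; origin under its centre

How it is judged (in metres and radians):
On the way, in this order (a step that is already met when the one before it is completed fails the run):
1. the facing lies squarely on the jaw plate, let go, with the catch on and the lever up (horizontal distance between jaw_plate and bed_centre below 0.006 m and z of jaw_plate in the frame of bed_centre below 0.003 m and horizontal distance between facing and jaw_plate below 0.006 m and z of facing in the frame of jaw_plate between 0.003 and 0.009 m and angle between the y axis of facing and the y axis of jaw_plate, either way round below 0.12 rad and contact force between the fingers and facing below 0.2 N and linear speed of facing below 0.02 m/s and value of joint press_lever below 0.15 rad and value of joint safety_catch below 0.3 rad), for 0.2 s.
2. the pressure plate lies squarely on the facing, let go, with the catch on and the lever up (horizontal distance between jaw_plate and bed_centre below 0.006 m and z of jaw_plate in the frame of bed_centre below 0.003 m and horizontal distance between each of facing, pressure_plate and jaw_plate below 0.006 m and z of facing in the frame of jaw_plate between 0.003 and 0.009 m and angle between the y axis of each of facing, pressure_plate and the y axis of jaw_plate, either way round below 0.12 rad and z of pressure_plate in the frame of jaw_plate between 0.013 and 0.019 m and contact force between the fingers and pressure_plate below 0.2 N and linear speed of pressure_plate below 0.02 m/s and value of joint press_lever below 0.15 rad and value of joint safety_catch below 0.3 rad), for 0.2 s.
3. the catch is flipped up while the lever is still up (horizontal distance between jaw_plate and bed_centre below 0.006 m and z of jaw_plate in the frame of bed_centre below 0.003 m and horizontal distance between each of facing, pressure_plate and jaw_plate below 0.006 m and z of facing in the frame of jaw_plate between 0.003 and 0.009 m and angle between the y axis of each of facing, pressure_plate and the y axis of jaw_plate, either way round below 0.12 rad and z of pressure_plate in the frame of jaw_plate between 0.013 and 0.019 m and value of joint press_lever below 0.15 rad and value of joint safety_catch above 0.7 rad), for 0.1 s.
4. the lever is pulled down and bears firmly on the pile (horizontal distance between jaw_plate and bed_centre below 0.006 m and z of jaw_plate in the frame of bed_centre below 0.003 m and horizontal distance between each of facing, pressure_plate and jaw_plate below 0.006 m and z of facing in the frame of jaw_plate between 0.003 and 0.009 m and angle between the y axis of each of facing, pressure_plate and the y axis of jaw_plate, either way round below 0.12 rad and z of pressure_plate in the frame of jaw_plate between 0.013 and 0.019 m and value of joint safety_catch above 0.7 rad and value of joint press_lever between 1.74 and 1.92 rad and contact force between bench_press and pressure_plate above 10 N and contact force between the fingers and bench_press above 3 N), for 0.3 s.
At the end, for the whole second after the job is handed in: Fingers hold the lever down at rest, about level (1.74 to 1.92 rad), its nose on the pressure plate with over 10 N; catch up (over 0.7 rad); jaw plate between its pins, facing on it, pressure plate on top, button up, each centred within 6 mm and square within 0.12 rad (all of step 4 and velocity of joint press_lever between -0.05 and 0.05 rad/s and angle between each of facing, pressure_plate's own z axis and vertical below 0.1 rad); the arm keeps its last pose, push and grip.
It fails at once if a bystander is pushed more than 30 mm from its place (distance of any of grease_tub, chain_tool, hex_set from where it was at the start of the episode above 0.03 m).
It fails at once if the lever is pulled down before the pile is complete (value of joint press_lever above 0.5 rad and horizontal distance between pressure_plate and jaw_plate above 0.02 m).
It also fails if it takes over 72 s, if anything falls off the work surface, if the arm or the gripper's body presses on something with over 40 N, if the wrist force passes 120 N, or if a joint passes its speed limit or range.

## Working session

There is one attempt and no reset: what is moved stays moved. The work goes in short steps, Python scripts to look and compute and a tool call to move; the robot and the scene stay as the last step left them, time stands still between calls to the robot, and variables do not carry over. Pictures are saved under pics/ and viewed, about 8 in all and at most 12, crops included, and the job is handed in when it is done.

Besides the shell and the picture viewer there is one more tool, called as a command line: name --argument value ..., lists and objects as JSON in quotes. carry_out: Moves the arm, as the interface text tells. Its arguments: {"type":"object","properties":{"hand":{"type":"array"},"delta_pos":{"type":"array"},"turn":{"type":"array"},"newtons":{"type":"number"}},"required":["hand","delta_pos","turn"]}

```bash
mkdir -p pics; ls; python3 - <<'E'
from plant import arm, viewer
import cv2, numpy as np
print(arm.observe(), arm.grip_point_offset)
ims=[viewer.get_image(n) for n in("scene","side","wrist")]
for n,i in zip(("scene","side","wrist"),ims):
    cv2.imwrite(f"pics/{n}0.png",i[...,::-1]); c=viewer.camera_info(n); print(n,c["camera_matrix"],np.round(c["pose"],3))
E
```

```text
pics
{'time': 0.0, 'q': array([ 1.06687407e+00,  2.21254794e-01,  1.52762515e+00, -3.82666205e-05,
        1.39469330e+00, -1.26099533e-01]), 'qvel': array([ 0.00048731, -0.00119515, -0.00018891,  0.00035658,  0.00141617,
        0.00072913]), 'effort': array([-2.29751742e-03, -4.96897674e+01, -3.89398205e+01, -3.77163678e-04,
        1.11148847e-02,  1.59312401e-05]), 'eef_pos': array([230.27777535, 580.37177819, 230.17405526]), 'tcp_rot': array([-1.55229526,  0.2969499 , -0.29603757]), 'wrist_force': array([ 0.30189162, -0.08015199, -0.29532433]), 'wrist_torque': array([-0.04844631,  0.03004997, -0.06175505]), 'opening': 85.41248435893777} 18.700000000000003
scene [[418.66388652   0.         259.58920606]
 [  0.         418.66388652 192.84792069]
 [  0.           0.           1.        ]] [[ 8.61000e-01 -2.37000e-01  4.50000e-01  8.04250e+01]
 [-5.09000e-01 -4.08000e-01  7.58000e-01 -5.53965e+02]
 [ 4.00000e-03 -8.81000e-01 -4.72000e-01  6.88409e+02]
 [ 0.00000e+00  0.00000e+00  0.00000e+00  1.00000e+00]]
side [[408.10614818   0.         257.52421922]
 [  0.         408.10614818 190.78222212]
 [  0.           0.           1.        ]] [[ 9.55000e-01 -1.20000e-01  2.70000e-01  3.25074e+02]
 [-2.96000e-01 -3.73000e-01  8.79000e-01 -5.82101e+02]
 [-5.00000e-03 -9.20000e-01 -3.92000e-01  5.36350e+02]
 [ 0.00000e+00  0.00000e+00  0.00000e+00  1.00000e+00]]
wrist [[264.88255131   0.         255.61826307]
 [  0.         264.88255131 193.85598185]
 [  0.           0.           1.        ]] [[ 3.69000e-01  8.98000e-01  2.41000e-01  1.69857e+02]
 [ 9.30000e-01 -3.56000e-01 -9.60000e-02  6.05610e+02]
 [-0.00000e+00  2.60000e-01 -9.66000e-01  3.73013e+02]
 [ 0.00000e+00  0.00000e+00  0.00000e+00  1.00000e+00]]
```

View pics/scene0.png

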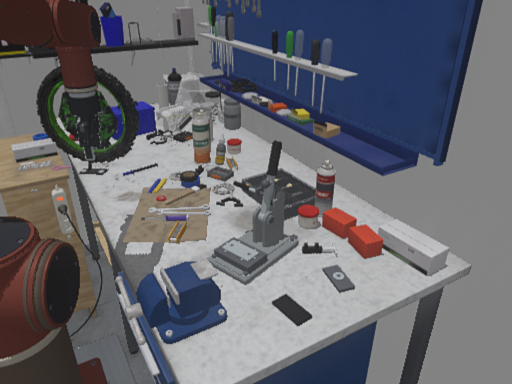

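View pics/side0.png

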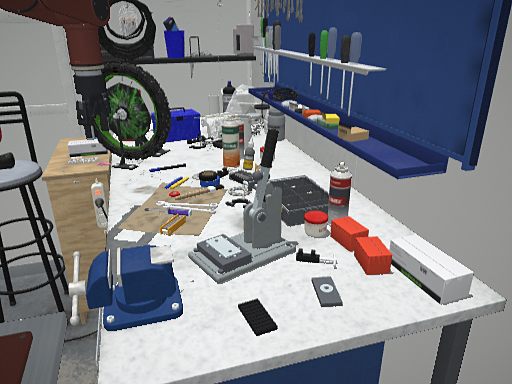

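The scene view shows the facing at (292,309), the pressure plate at (338,278), the press bed at about (240,252) and the lever grip at (274,158). The side view shows the facing at (257,317), the pressure plate at (326,291) and the bed at (225,248).

```bash
cat > h.py <<'E'
import numpy as np, cv2
from plant import arm, viewer
from scipy.spatial.transform import Rotation as R
def cast(ci,uv,z):
    uv=np.atleast_2d(np.asarray(uv,float)); K=ci["camera_matrix"];P=np.array(ci["pose"])
    d=np.c_[uv,np.ones(len(uv))]@np.linalg.inv(K).T@P[:3,:3].T
    return P[:3,3]+d*((z-P[2,3])/d[:,2])[:,None]
def proj(ci,p):
    P=np.array(ci["pose"]);c=(np.atleast_2d(p)-P[:3,3])@P[:3,:3];q=c@ci["camera_matrix"].T
    return q[:,:2]/q[:,2:]
def comp(mask,seed,r=12):
    n,l,s,c=cv2.connectedComponentsWithStats(mask.astype(np.uint8))
    k=min(range(1,n),key=lambda i:np.hypot(*(c[i]-seed)) if s[i,4]>40 else 1e9)
    return (l==k),s[k],c[k]
def rect(ci,m,z):
    cn=max(cv2.findContours(m.astype(np.uint8),0,1)[0],key=cv2.contourArea)[:,0]
    w=cast(ci,cn,z)[:,:2].astype(np.float32)
    (c,s,a)=cv2.minAreaRect(w)
    if s[0]>s[1]: a+=90; s=s[::-1]
    return np.round(c,1),np.round(s,1),round((a+90)%180,1)  # angle of the long axis
E
python3 - <<'E'
from h import *
for n,seeds in (("scene",dict(facing=(292,309),pp=(338,278),jaw=(239,252))),("side",dict(facing=(257,317),pp=(326,291),jaw=(225,246)))):
    ci=viewer.camera_info(n);im=cv2.imread(f"pics/{n}0.png");g=cv2.cvtColor(im,6)
    for k,s in seeds.items():
        u,v=s;print(n,k,im[v-12:v+13:6,u-18:u+19:6].max(2).tolist(),cast(ci,s,44 if k=='jaw' else 10).round(0))
    for k,t in(("facing",60),("pp",110)):
        m,st,c=comp(g<t,seeds[k]);print(k,st,c,rect(ci,m,10))
E
python3 -c "
import cv2,numpy as np
a=cv2.imread('pics/scene0.png')[135:335,190:370];b=cv2.imread('pics/side0.png')[120:340,180:350]
cv2.imwrite('pics/c1.png',np.hstack([cv2.resize(a,(400,444),interpolation=2),cv2.resize(b,(343,444),interpolation=2)]))"
```

```text
scene facing [[190, 75, 54, 184, 189, 188, 184], [46, 55, 56, 55, 161, 182, 188], [188, 46, 56, 55, 52, 95, 188], [189, 187, 51, 55, 55, 53, 42], [187, 181, 188, 107, 54, 41, 193]] [[508.  19.  10.]]
scene pp [[188, 170, 119, 122, 186, 184, 179], [184, 100, 101, 160, 153, 186, 181], [187, 192, 103, 177, 101, 181, 183], [189, 189, 177, 101, 104, 102, 187], [185, 187, 186, 74, 60, 167, 186]] [[668.  50.  10.]]
scene jaw [[187, 169, 164, 108, 136, 139, 80], [102, 173, 166, 173, 169, 103, 137], [102, 98, 165, 171, 173, 172, 170], [79, 71, 102, 89, 176, 113, 103], [113, 138, 67, 77, 103, 101, 63]] [[485. 228.  44.]]
facing [273 295  39  30 549] [291.87795993 309.6575592 ] (array([506.3,  19.3]), array([43.7, 89.3]), 96.7)
pp [323 266  32  27 375] [338.448      279.39733333] (array([667.1,  49.3]), array([46.1, 94.9]), 79.0)
side facing [[23, 38, 33, 37, 255, 236, 240], [248, 24, 41, 32, 35, 242, 235], [234, 4, 36, 42, 31, 27, 230], [241, 233, 45, 36, 40, 35, 56], [230, 236, 255, 41, 33, 28, 18]] [[505.  13.  10.]]
side pp [[227, 115, 116, 114, 196, 235, 236], [232, 67, 126, 243, 105, 233, 233], [233, 253, 112, 238, 100, 249, 236], [234, 236, 121, 117, 114, 114, 235], [238, 236, 42, 80, 81, 73, 236]] [[666.  46.  10.]]
side jaw [[241, 238, 255, 229, 240, 221, 183], [223, 228, 229, 230, 117, 169, 184], [166, 237, 223, 225, 227, 102, 175], [76, 113, 172, 224, 223, 178, 116], [134, 69, 115, 111, 119, 123, 65]] [[495. 231.  44.]]
facing [238 299  39  37 778] [257.19023136 317.23136247] (array([505.9,  15.3]), array([45.6, 93.6]), 97.6)
pp [312 277  31  30 392] [327.55612245 293.57653061] (array([666.4,  45.5]), array([45.5, 96.6]), 78.6)
```

View pics/c1.png

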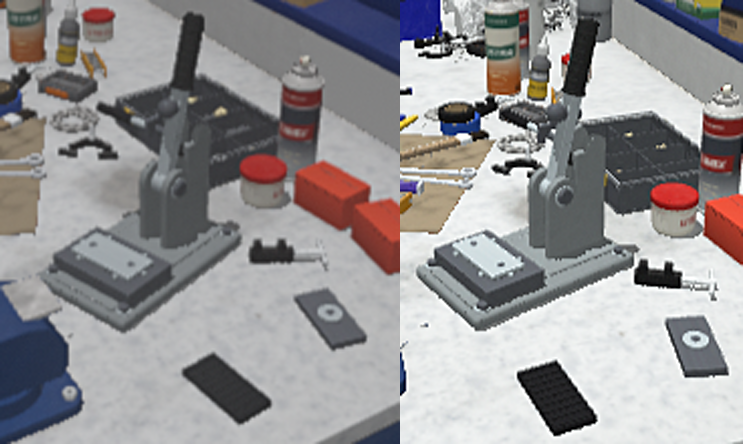

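The crops show the press with the jaw plate bright on its bed, the lever leaning back to the right, and the catch's ball-like bar end left of the lever. The facing and plate are lying free. Next I measure the jaw plate and plan the hover.

```bash
python3 - <<'E'
from h import *
for n,s,t in (("scene",(239,252),145),("side",(225,246),205)):
    ci=viewer.camera_info(n);g=cv2.imread(f"pics/{n}0.png").max(2)
    m,st,c=comp(cv2.morphologyEx((g>t).astype(np.uint8),cv2.MORPH_OPEN,np.ones((2,2))),s);print(n,st,c,rect(ci,m,44))
o=arm.observe();M=R.from_rotvec(o["tcp_rot"]).as_matrix();print(M.round(3))
ci=viewer.camera_info("wrist");P=np.array(ci["pose"]);print("cam in tool",(M.T@(P[:3,3]-o["eef_pos"])).round(1),(M.T@P[:3,:3]).round(2))
t=np.array([500,100,270.])-o["eef_pos"];print("delta tool cm",(M.T@t/10).round(2))
E
```

```text
scene [224 241  35  20 342] [241.07309942 250.49415205] (array([492.3, 233.5]), array([45.1, 92. ]), 109.7)
side [246 190  11  13  73] [251.79452055 196.56164384] (array([634.1, 492.9]), array([26.7, 89. ]), 68.5)
[[ 0.929 -0.001  0.369]
 [-0.369 -0.001  0.929]
 [-0.    -1.    -0.001]]
cam in tool [ -65.5 -142.5    0.8] [[-0.    0.97  0.26]
 [-0.   -0.26  0.97]
 [ 1.    0.    0.  ]]
delta tool cm [ 42.79  -3.91 -34.72]
```

carry_out --hand '[8.5,8.5,8.5,8.5,8.5,8.5,8.5,8.5,8.5,8.5,8.5,8.5,8.5,8.5,8.5,8.5,8.5,8.5,8.5]' --delta_pos '[[3.9,-0.35,-3.15],[3.9,-0.35,-3.15],[3.9,-0.35,-3.15],[3.9,-0.35,-3.15],[3.9,-0.35,-3.15],[3.9,-0.35,-3.15],[3.9,-0.35,-3.15],[3.9,-0.35,-3.15],[3.9,-0.35,-3.15],[3.9,-0.35,-3.15],[3.9,-0.35,-3.15],[0,0,0],[0,0,0],[0,0,0],[0,0,0],[0,0,0],[0,0,0],[0,0,0],[0,0,0]]' --turn '[[0,0,0],[0,0,0],[0,0,0],[0,0,0],[0,0,0],[0,0,0],[0,0,0],[0,0,0],[0,0,0],[0,0,0],[0,0,0],[0,0.17,0],[0,0.17,0],[0,0.17,0],[0,0.17,0],[0,0.17,0],[0,0.17,0],[0,0,0],[0,0,0]]' --newtons 30

```text
time: 2.52
eef_pos: [501.4, 100.6, 269.7]
tcp_rot: [-1.288, 1.079, -1.078]
wrist_force: [-0.1, -0.5, 0.2]
opening: 84.7
```

```bash
python3 - <<'E'
from h import *
o=arm.observe();M=R.from_rotvec(o["tcp_rot"]).as_matrix();print(o["time"],o["eef_pos"],M.round(3),o["q"].round(2))
ci=viewer.camera_info("wrist");im=viewer.get_image("wrist")[...,::-1];cv2.imwrite("pics/w1.png",im)
for k,p in dict(f=(506,17,10),pp=(667,48,10),jaw=(492.3,233.5,44)).items():print(k,proj(ci,p).round(0))
import pickle;pickle.dump(ci,open("w1.pkl","wb"))
E
```

```text
2.525 [501.37785891 100.61200468 269.67439093] [[ 0.175 -0.     0.985]
 [-0.985 -0.     0.175]
 [-0.    -1.    -0.   ]] [ 0.04 -0.08  1.77 -0.    1.45 -0.13]
f [[249. 219.]]
pp [[351. 217.]]
jaw [[266.  69.]]
```

View pics/w1.png

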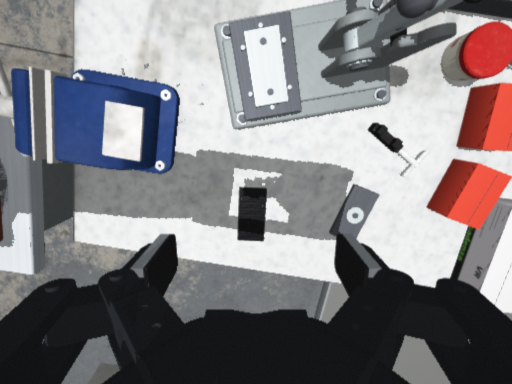

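The wrist view shows the facing at (252,214), the plate's button at (355,214) and the jaw plate at (266,68), all within about 5 px of the predictions.

```bash
python3 - <<'E'
from h import *
import pickle
ci=pickle.load(open("w1.pkl","rb"));im=cv2.imread("pics/w1.png");g=im.max(2)
print(g[180:245:8,230:276:6]); print(g[180:245:8,328:382:6])
for t in(40,50):
    m,s,c=comp(g<t,(252,214));print("facing",s,c,rect(ci,m,10))
b=(g>150).astype(np.uint8);b[:,:246]*=1
for t in(150,170,190):
    m,s,c=comp(g>t,(266,68));print("jaw",s,rect(ci,m,44))
for z in(10,0):
    for t in(75,85,95): 
        w=np.zeros_like(g);w[170:250,320:390]=(g[170:250,320:390]>t-35)&(g[170:250,320:390]<t)
        m,s,c=comp(w,(355,212));print("pp",t,s,rect(ci,m,z))
    break
q=(g>150).astype(np.uint8);m,s,c=comp(q[200:230,340:370],(15,14));print("button",s,c,cast(ci,c+[340,200],13))
E
```

```text
[[134 240 241 137 155 139 134 138]
 [135 236  51  29  34  48  92 128]
 [142 239  42  40  18  23  72 139]
 [232 241  43  41  42  41 233 241]
 [245 239  41  38  39  37 234 240]
 [131 132  17  17  19  24 186 176]
 [218 140  16  16  18  17 136 137]
 [240 239  30  29  34  35 239 240]
 [242 243 239 242 242 244 236 238]]
[[138 128 127 123 230 232 244 244 241]
 [139 128 130 147  65 113 151 234 236]
 [135 134 130 144 116 116 118 114 116]
 [133 130 132 116 116 115 114 119 241]
 [136 135  45 120 232 234 128 211 238]
 [134  94  63 117 235 233 116 239 241]
 [135  56 115 116 113 118 239 238 242]
 [133 111  17  97 100 233 243 238 236]
 [238 236  16  19  97  99 127 242 238]]
facing [239 208  26  32 655] [251.62137405 225.00916031] (array([511. ,   9.6]), array([39.6, 54.2]), 98.2)
facing [ 238  188   28   52 1287] [251.56021756 213.36674437] (array([508.4,  25.5]), array([42.1, 87.3]), 98.3)
jaw [ 240   22   52   88 2860] (array([491.4, 235.8]), array([ 58.3, 103.4]), 108.7)
jaw [ 240   22   52   85 2714] (array([490.3, 239.1]), array([57.1, 96.4]), 109.8)
jaw [ 244   23   48   84 2584] (array([493.8, 240. ]), array([49.8, 95. ]), 109.7)
pp 75 [329 194  26  56 226] (array([653.1,  33.8]), array([37.6, 96.3]), 110.3)
pp 85 [329 185  26  65 200] (array([653. ,  42.6]), array([ 40.6, 110. ]), 105.6)
pp 95 [329 185  26  49  61] (array([647.7,  58.8]), array([ 4.2, 86.6]), 78.3)
button [  6   7  18  17 221] [14.70588235 14.99547511] [[670.93711312  54.07523181  13.        ]]
```

carry_out --hand '[8.5,8.5,8.5,8.5,8.5,8.5,8.5,8.5]' --delta_pos '[[1.35,2.67,-0.12],[1.35,2.67,-0.12],[1.35,2.67,-0.12],[1.35,2.67,-0.12],[1.35,2.67,-0.12],[1.35,2.67,-0.12],[0,0,0],[0,0,0]]' --turn '[[0,0.03,0],[0,0,0],[0,0,0],[0,0,0],[0,0,0],[0,0,0],[0,0,0],[0,0,0]]'

```text
time: 3.58
eef_pos: [506.9, 19.7, 110.6]
tcp_rot: [-1.273, 1.102, -1.103]
wrist_force: [-0.1, 0.2, -0.6]
opening: 84.9
```

```bash
cat >> h.py <<'E'
def look(name):
    o=arm.observe();ci=viewer.camera_info("wrist");im=viewer.get_image("wrist")[...,::-1].copy();cv2.imwrite(f"pics/{name}.png",im)
    M=R.from_rotvec(o["tcp_rot"]).as_matrix();print("t",o["time"],"tcp",o["eef_pos"].round(1),"yaw z",np.degrees(np.arctan2(M[1,2],M[0,2])).round(1),"open",o["opening"].round(1),"F",o["wrist_force"].round(1),"tilt",M[:,1].round(3))
    return ci,im,im.max(2),o["eef_pos"],M
E
python3 - <<'E'
from h import *
ci,im,g,p,M=look("w2")
for t in(50,60):
    w=np.zeros_like(g);w[:300]=g[:300]<t
    m,s,c=comp(w,(257,200));r=rect(ci,m,10);print(s,c,r,"delta tool",(M.T@(np.r_[r[0],10]-p)).round(1))
E
```

```text
Traceback (most recent call last):
  File "h.py", line 23, in look
    M=R.from_rotvec(o["tcp_rot"]).as_matrix();print("t",o["time"],"tcp",o["eef_pos"].round(1),"yaw z",np.degrees(np.arctan2(M[1,2],M[0,2])).round(1),"open",o["opening"].round(1),"F",o["wrist_force"].round(1),"tilt",M[:,1].round(3))
                                                                                                                                                            ^^^^^^^^^^^^^^^^^^
AttributeError: 'float' object has no attribute 'round'
```

View pics/w2.png

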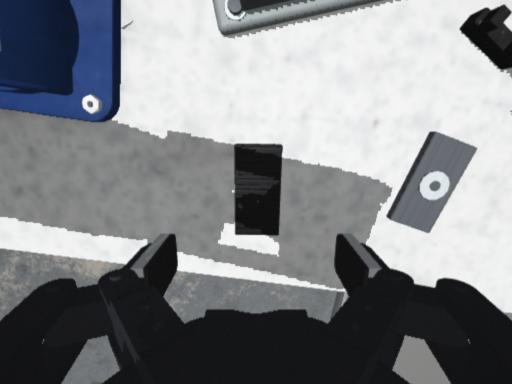

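The close view shows the facing upright at (258,189), spanning 235–281 by 144–235, and the plate's button at (434,186).

```bash
sed -i 's/o\["opening"\].round(1)/round(o["opening"],1)/' h.py; python3 - <<'E'
from h import *
ci,im,g,p,M=look("w2")
for t in(60,75):
    w=np.zeros_like(g);w[:300]=g[:300]<t
    m,s,c=comp(w,(257,190));r=rect(ci,m,10);print(s,c,r,"delta tool",(M.T@(np.r_[r[0],10]-p)).round(1))
w=np.zeros_like(g);w[115:245,380:480]=(g[115:245,380:480]<150);m,s,c=comp(w,(434,186));r=rect(ci,m,10);print("pp",s,c,r)
w[:]=0;w[165:208,410:456]=g[165:208,410:456]>170;m,s,c=comp(w,(434,186));print("button",s,c,cast(ci,c,13))
E
```

```text
t 3.625 tcp [507.3  19.8 111. ] yaw z 8.2 open 85.0 F [ 0.6  0.3 -0.4] tilt [ 0.002 -0.    -1.   ]
[ 234  145   47   90 4019] [256.84772331 188.41801443] (array([509. ,  23.4]), array([42.9, 87.2]), 98.0) delta tool [ -3.4 101.    2. ]
[ 234  144   48   91 4116] [256.64941691 188.3090379 ] (array([508.7,  24. ]), array([43.4, 88.2]), 97.3) delta tool [ -4.  101.    1.8]
pp [429 181  10  10  77] [433.53246753 185.54545455] (array([673.4,  53. ]), array([8.4, 9. ]), 107.9)
button [419 171  30  29 585] [433.22905983 185.01880342] [[670.83355065  53.86345217  13.        ]]
```

carry_out --hand '[8.5,8.5,8.5,8.5,8.5,8.5,8.5,3,3,3,3,3,3]' --delta_pos '[[-0.37,0,0.19],[0,2.5,0],[0,2.5,0],[0,2.5,0],[0,2.5,0],[0,1.0,0],[0,0,0],[0,0,0],[0,0,0],[0,0,0],[0,0,0],[0,0,0],[0,0,0]]' --turn '[[0,0,0],[0,0,0],[0,0,0],[0,0,0],[0,0,0],[0,0,0],[0,0,0],[0,0,0],[0,0,0],[0,0,0],[0,0,0],[0,0,0],[0,0,0]]' --newtons 30

```text
time: 5.3
eef_pos: [508.6, 23.3, 0.7]
tcp_rot: [-1.272, 1.102, -1.104]
wrist_force: [-1.3, 0.6, 6.0]
opening: 43.2
```

carry_out --hand '[3,3,3,3,3,3,3,3,3,3,3]' --delta_pos '[[0,-1.5,0],[0,-3.5,0],[0,-4,0],[0,-4,0],[-3.1,0,0.79],[-3.1,0,0.79],[-3.1,0,0.79],[-3.05,0,0.77],[0,0,0],[0,0,0],[0,0,0]]' --turn '[[0,0,0],[0,0,0],[0,0,0],[0,0,0],[0,0,0],[0,0,0],[0,0,0],[0,0,0],[0,-0.1,0],[0,-0.1,0],[0,0,0]]'

```text
time: 6.68
eef_pos: [521.0, 150.2, 130.2]
tcp_rot: [-1.352, 0.953, -0.954]
wrist_force: [0.2, -0.3, -0.4]
opening: 42.6
```

```bash
python3 - <<'E'
from h import *
ci,im,g,p,M=look("w3")
for pt in((491.5,235,44),): print(proj(ci,pt).round())
for t in(150,170,190):
    m,s,c=comp(g>t,proj(ci,(491.5,235,44))[0]);r=rect(ci,m,44);print(s,c,r,"delta tool",(M.T@(np.r_[r[0],44]-p)).round(1))
E
```

```text
t 6.675 tcp [521.  150.2 130.2] yaw z 19.6 open 42.6 F [ 0.2 -0.3 -0.4] tilt [ 0.  0. -1.]
[[255.  93.]]
[ 222   20   64  128 6448] [255.96355459  86.60173697] (array([487.8, 238.1]), array([50.7, 95.5]), 109.4) delta tool [-94.   86.2  -1.8]
[ 228   20   57  128 6311] [256.16732689  86.38314055] (array([490.8, 239.2]), array([43.7, 95.4]), 109.6) delta tool [-94.   86.2   1.4]
[ 228   20   57  128 6198] [256.10535657  86.16989351] (array([490.8, 239.2]), array([43.4, 95.4]), 109.6) delta tool [-94.   86.2   1.4]
```

View pics/w3.png

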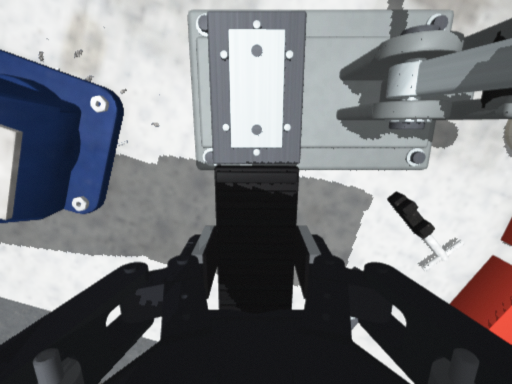

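The held facing sits centred and level between the fingers, with its front edge at row 165 as calculated. The jaw plate is at (256,88), squared to the tool.

carry_out --hand '[3,3,3,3,3,3,3,3,3,3]' --delta_pos '[[-3.2,0,0.05],[-3.2,0,0.05],[-3.0,0,0.04],[0,0,0],[0,2.5,0],[0,2.5,0],[0,2,0],[0,1,0],[0,0.3,0],[0,0,0]]' --turn '[[0,0,0],[0,0,0],[0,0,0],[0,0,0],[0,0,0],[0,0,0],[0,0,0],[0,0,0],[0,0,0],[0,0,0]]'

```text
time: 7.98
eef_pos: [491.4, 239.0, 47.2]
tcp_rot: [-1.351, 0.953, -0.954]
wrist_force: [0.2, -0.1, -0.8]
opening: 43.1
```

```bash
python3 - <<'E'
from h import *
ci,im,g,p,M=look("w4")
a=viewer.get_image("scene");b=viewer.get_image("side")
cv2.imwrite("pics/pl.png",np.hstack([cv2.resize(x[y0:y0+110,x0:x0+110],(400,400),interpolation=2) for x,y0,x0 in((a,195,190),(b,190,175))])[...,::-1])
E
```

```text
t 7.975 tcp [491.4 239.   47.2] yaw z 19.6 open 43.1 F [ 0.2 -0.1 -0.8] tilt [ 0.001  0.    -1.   ]
```

View pics/pl.png

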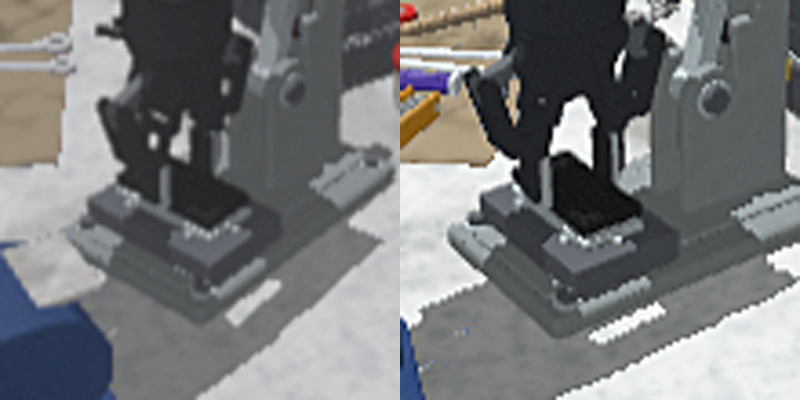

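The facing is over the jaw plate, about 2 mm above it, with the near pins showing at its front edge. I lower, release and check from above.

carry_out --hand '[3,3,5,6,7,8,8.5,8.5,8.5,8.5,8.5,8.5]' --delta_pos '[[0,0.2,0],[0,0,0],[0,0,0],[0,0,0],[0,0,0],[0,0,0],[0,0,0],[0,-2,0],[0,-4,0],[0,-4,0],[0,0,0],[0,0,0]]' --turn '[[0,0,0],[0,0,0],[0,0,0],[0,0,0],[0,0,0],[0,0,0],[0,0,0],[0,0,0],[0,0,0],[0,0,0],[0,0,0],[0,0,0]]'

```text
time: 9.62
eef_pos: [490.6, 239.0, 144.2]
tcp_rot: [-1.352, 0.953, -0.953]
wrist_force: [0.6, 0.4, -0.4]
opening: 85.5
```

```bash
python3 - <<'E'
from h import *
ci,im,g,p,M=look("w5")
for t in(50,65):
    w=np.zeros_like(g);w[:300,160:350]=g[:300,160:350]<t
    m,s,c=comp(w,(257,190));r=rect(ci,m,54);print(s,c,r,(M.T@(np.r_[r[0],54]-p)).round(1))
cv2.imwrite("pics/w5c.png",cv2.resize(im[60:300,150:400],(750,600)[::1] and (625,600),interpolation=2))
E
```

```text
t 9.625 tcp [490.6 239.  144.2] yaw z 19.7 open 85.5 F [ 0.6  0.4 -0.4] tilt [-0. -0. -1.]
[ 232  148   50   96 3816] [257.14648847 200.50759958] (array([491.8, 239.5]), array([44.6, 89.9]), 108.9) [-0.1 90.2  1.3]
[ 215  148   81  103 6183] [257.3676209  199.97299046] (array([492.1, 235.7]), array([72.3, 97.3]), 109.6) [ 3.6 90.2  0.3]
```

View pics/w5c.png

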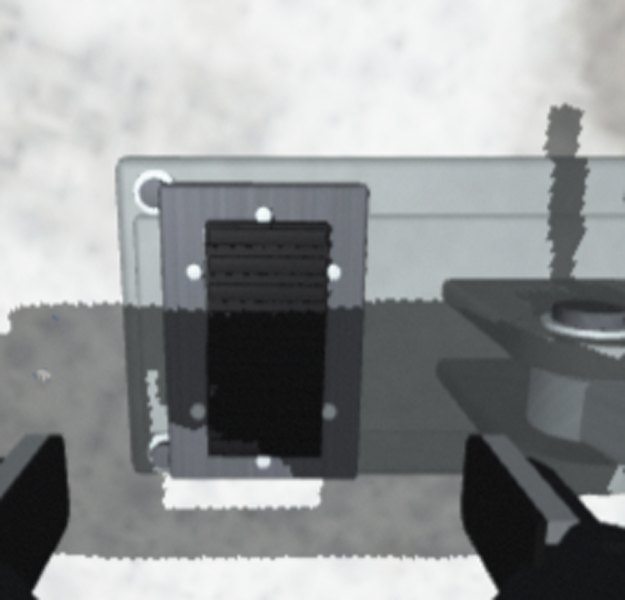

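The facing lies square among the six pins, its ends just inside the top pin (263,215) and the bottom pin (263,461) in the crop. I check the numbers against the pins and plan the plate.

```bash
python3 - <<'E'
from h import *
ci=viewer.camera_info("wrist");o=arm.observe();M=R.from_rotvec(o["tcp_rot"]).as_matrix();p=o["eef_pos"]
pins=np.array([[263,215],[263,461],[194,271],[334,271],[198,411],[329,411]])/2.5+[150,60]
w=cast(ci,pins,42);print(((w-p)@M).round(1)); print("bed",w.mean(0),"tool",((w.mean(0)-p)@M).round(1))
f=cast(ci,np.array([[206,222],[329,222],[210,456],[321,458]])/2.5+[150,60],54);print(((f-p)@M).round(1),((f.mean(0)-p)@M).round(1))
a=np.radians(78.8);b=np.array([670.8,53.9,110])
print("plate hover delta tool cm",(M.T@(b-p)/10).round(2),)
E
```

```text
[[-45.8 101.4   0.5]
 [ 51.8 101.4   0.5]
 [-25.2 101.5 -25.1]
 [-25.3 101.4  26.9]
 [ 30.4 101.5 -25.1]
 [ 30.3 101.4  26.5]]
bed [491.4715728  236.46500547  42.        ] tool [  2.7 101.4   0.7]
[[-44.4  89.5 -19.2]
 [-44.4  89.4  23.4]
 [ 44.   89.5 -19.7]
 [ 44.8  89.4  22.7]] [-0.  89.4  1.8]
plate hover delta tool cm [23.5   3.32 10.81]
```

carry_out --hand '[8.5,8.5,8.5,8.5,8.5,8.5,8.5,8.5,8.5,8.5,8.5,8.5,8.5]' --delta_pos '[[4.7,0,0],[4.7,0,0],[4.7,0,0],[4.7,0,0],[4.7,0,0],[0,1.1,3.6],[0,1.1,3.6],[0,1.1,3.6],[0,0,0],[0,0,0],[0,0,0],[0,0,0],[0,0,0]]' --turn '[[0,0,0],[0,0,0],[0,0,0],[0,0,0],[0,0,0],[0,0,0],[0,0,0],[0,0,0],[0,0.18,0],[0,0.18,0],[0,0.18,0],[0,0,0],[0,0,0]]'

```text
time: 11.3
eef_pos: [670.9, 54.1, 110.4]
tcp_rot: [-1.113, 1.352, -1.35]
wrist_force: [-0.5, -0.1, 0.3]
opening: 85.3
```

```bash
python3 - <<'E'
from h import *
ci,im,g,p,M=look("w6")
print(g[130:260:10,210:310:6])
m,s,c=comp(g[:300]>170,(257,190))
for lo,hi in((80,135),(40,150)):
    w=np.zeros_like(g);w[110:280,180:340]=(g[110:280,180:340]>lo)&(g[110:280,180:340]<hi)
    w=cv2.morphologyEx(w,cv2.MORPH_OPEN,np.ones((3,3)))
    m,s,c=comp(w,(257,190));r=rect(ci,m,10);print(s,c,r,(M.T@(np.r_[r[0],10]-p)).round(1))
w[:]=0;w[165:215,230:285]=g[165:215,230:285]>165;m,s,c=comp(w,(257,189));q=cast(ci,c,13)[0];print("button",s,c,q.round(1),(M.T@(q-p)).round(1))
E
```

```text
t 11.3 tcp [670.9  54.1 110.4] yaw z -11.1 open 85.3 F [-0.5 -0.1  0.3] tilt [-0.002  0.    -1.   ]
[[234 232 226 230 234 233 234 236 237 231 231 229 226 233 230 235 230]
 [227 216 219 224 224 224 237 236 230 226 227 229 234 232 229 235 234]
 [227 227 227 228 128 125 126 122 119 118 114 111 203 172 131 125 127]
 [228 233 233 229 126  89  58  52  52  52  51  52 124 123 124 122 125]
 [122 127 120 123  53  53  53  51  52  52  53  52 124 123 121 119 120]
 [127 122 122 124  54  53  53  52  50  57  55  51 122 119 117 126 125]
 [126 119 119 128  57  52 116 114 116 128  61  50 115 119 122 124 125]
 [115 120 126 126  54  51 114  77  52 114  70  50 113 116 122 124 126]
 [122 125 117 204  70  53  52  72  91  50  54  49 120 123 125 126 127]
 [122 126 123 232 112 112 113 110 110 107  53  48 124 125 126 125 115]
 [122 118 123 139 124 109 110 108 106 104 109 101 230 124 122 125 125]
 [124 126 124 121 227 230 229 228 230 229 231 232 229 229 233 232 123]
 [116 119 124 126 232 232 228 229 234 231 229 224 178 132 173 133 125]]
[243 182  28  29 544] [255.92647059 196.10294118] (array([671.8,  52.9]), array([25.7, 27.7]), 78.2) [  1.  100.4   1.3]
[  180   141   160   139 17562] [259.88663022 210.28071974] (array([666.1,  33.2]), array([134. , 164.2]), 172.7) [ 21.4 100.4  -0.5]
button [261 188   3   3   8] [261.875 189.125] [678.2  59.5  13. ] [-6.7 97.4  6.3]
```

View pics/w6.png

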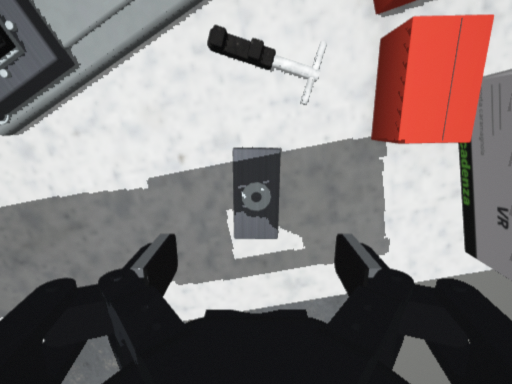

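The plate is upright between the fingers, columns 233–281 and rows 148–240, with its button at (256,196). It is already almost centred.

carry_out --hand '[8.5,8.5,8.5,8.5,8.5,8.5,8.5,3,3,3,3,3,3,3,3,3]' --delta_pos '[[0.03,0,0.12],[0,2.5,0],[0,2.5,0],[0,2.5,0],[0,2.4,0],[0,1.0,0],[0,0,0],[0,0,0],[0,0,0],[0,0,0],[0,0,0],[0,0,0],[0,-1,0],[0,-3,0],[0,-4,0],[0,-5,0]]' --turn '[[0,0,0],[0,0,0],[0,0,0],[0,0,0],[0,0,0],[0,0,0],[0,0,0],[0,0,0],[0,0,0],[0,0,0],[0,0,0],[0,0,0],[0,0,0],[0,0,0],[0,0,0],[0,0,0]]' --newtons 70

```text
time: 13.35
eef_pos: [671.3, 53.6, 132.4]
tcp_rot: [-1.112, 1.355, -1.352]
wrist_force: [0.6, -0.6, -2.4]
opening: 41.0
```

carry_out --hand '[3,3,3,3,3,3,3,3,3,3,3,3]' --delta_pos '[[0,0,0],[0,0,0],[0,0,0],[0,0,-3.6],[0,0,-3.6],[0,0,-3.6],[-3.6,0,0],[-3.6,0,0],[-3.6,0,0],[-3.6,0,0],[0,0,0],[0,0,0]]' --turn '[[0,-0.18,0],[0,-0.18,0],[0,-0.18,0],[0,0,0],[0,0,0],[0,0,0],[0,0,0],[0,0,0],[0,0,0],[0,0,0],[0,0,0],[0,0,0]]'

```text
time: 14.85
eef_pos: [522.6, 152.6, 132.7]
tcp_rot: [-1.353, 0.952, -0.953]
wrist_force: [0.8, -1.1, -2.3]
opening: 40.9
```

```bash
python3 - <<'E'
from h import *
ci,im,g,p,M=look("w7")
pins=np.array([[255,146]])
print("to bed target (491,237.5) tool:",(M.T@(np.array([491,237.5,130])-p)).round(1))
# facing now on jaw
for t in(50,60):
    w=np.zeros_like(g);w[:140,200:310]=g[:140,200:310]<t
    m,s,c=comp(w,(256,80));r=rect(ci,m,54);print(s,r,(M.T@(np.r_[r[0],54]-p)).round(1))
cv2.imwrite("pics/w7c.png",cv2.resize(im[0:340,130:400],(476,600),interpolation=2))
E
```

```text
t 14.85 tcp [522.6 152.6 132.7] yaw z 19.7 open 40.9 F [ 0.8 -1.1 -2.3] tilt [ 0. -0. -1.]
to bed target (491,237.5) tool: [-90.6   2.7  -1.1]
[229  68  55  30 261] (array([491.5, 243.2]), array([21. , 41.8]), 21.2) [-95.8  78.7   1.3]
[ 227   27   59  113 3687] (array([491.4, 241.3]), array([43.6, 81.8]), 109.0) [-94.   78.7   0.5]
```

View pics/w7c.png

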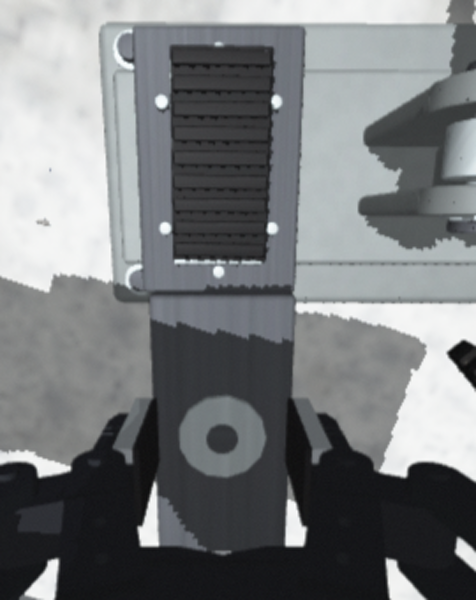

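The facing lies on the jaw plate with a thin bright strip of jaw plate showing at its near end (crop row 264). The button of the held plate is at (222,437). I compute both offsets.

```bash
python3 - <<'E'
from h import *
ci=viewer.camera_info("wrist");o=arm.observe();M=R.from_rotvec(o["tcp_rot"]).as_matrix();p=o["eef_pos"]
im=cv2.imread("pics/w7.png");g=im.max(2)
print(g[138:158,246:262:4].T)
T=lambda uv,z:((cast(ci,uv,z)-p)@M).round(1)
w=np.zeros_like(g);w[215:285,225:290]=g[215:285,225:290]>85;w=cv2.morphologyEx(w,cv2.MORPH_CLOSE,np.ones((15,15)));m,s,c=comp(w,(256,247));print("button",s,c,T([c],p[2]+12.3))
k=476/270
for z,l in((54,[[171,45],[267,45],[173,259],[267,259]]),(44,[[218,265]]),(42,[[162,102],[277,102],[165,228],[272,228],[218,271]]),):
    print(z,T(np.array(l)/k+[130,0],z).tolist())
print(T(np.array([[156,300],[291,300]])/k+[130,0],p[2]+9.3),"held front edge")
E
```

```text
[[ 53  59  61  60  57  52  44  50  67 160 211 174 130 128 127 128 127 128
  128 129]
 [ 50  59  60  57  55  53  44  31  44 101 191 161 117 128 141 147 142 135
  131 126]
 [ 46  58  61  58  56  54  49  51  74 169 217 178 167 238 248 247 244 240
  230 180]
 [ 50  56  60  58  55  52  47  34  43  73 126 127 125 130 130 130 130 130
  131 131]]
button [ 232  224   49   47 1792] [255.5859375  246.88504464] [[ -1.7 -12.3   0.8]]
54 [[-135.6, 78.7, -20.3], [-135.6, 78.7, 19.9], [-47.0, 78.7, -21.8], [-47.0, 78.7, 22.2]]
44 [[-43.2, 88.7, -0.8]]
42 [[-116.5, 90.7, -26.1], [-116.5, 90.7, 26.1], [-60.8, 90.7, -26.5], [-60.8, 90.7, 25.4], [-40.0, 90.7, -0.8]]
[[-42.9  -9.3 -18. ]
 [-42.9  -9.3  20.9]] held front edge
```

carry_out --hand '[3,3,3,3,3,3,3,3,3,3,3]' --delta_pos '[[-3,0,-0.05],[-3,0,-0.05],[-2.75,0,0],[0,0,0],[0,2.5,0],[0,2.5,0],[0,1.5,0],[0,1,0],[0,0.2,0],[0,0,0],[0,0,0]]' --turn '[[0,0,0],[0,0,0],[0,0,0],[0,0,0],[0,0,0],[0,0,0],[0,0,0],[0,0,0],[0,0,0],[0,0,0],[0,0,0]]'

```text
time: 16.27
eef_pos: [492.4, 234.0, 58.3]
tcp_rot: [-1.354, 0.953, -0.953]
wrist_force: [-10.2, -6.7, 18.5]
opening: 40.8
```

carry_out --hand '[3,3,3]' --delta_pos '[[0,-0.25,0],[0,0,0],[0,0,0]]' --turn '[[0,0,0],[0,0,0],[0,0,0]]'

```text
time: 16.65
eef_pos: [492.8, 234.9, 58.4]
tcp_rot: [-1.351, 0.952, -0.954]
wrist_force: [0.7, 0.2, 0.3]
opening: 41.0
```

```bash
python3 - <<'E'
from h import *
ci,im,g,p,M=look("w8");print(arm.observe()["wrist_torque"])
a=viewer.get_image("scene");b=viewer.get_image("side")
cv2.imwrite("pics/pl2.png",np.hstack([cv2.resize(x[y0:y0+80,x0:x0+80],(400,400),interpolation=2) for x,y0,x0 in((a,205,200),(b,200,185))])[...,::-1])
E
```

```text
t 16.65 tcp [492.8 234.9  58.4] yaw z 19.6 open 41.0 F [0.7 0.2 0.3] tilt [ 0.001  0.    -1.   ]
[-0.08977668 -0.0624903  -0.03881404]
```

View pics/pl2.png

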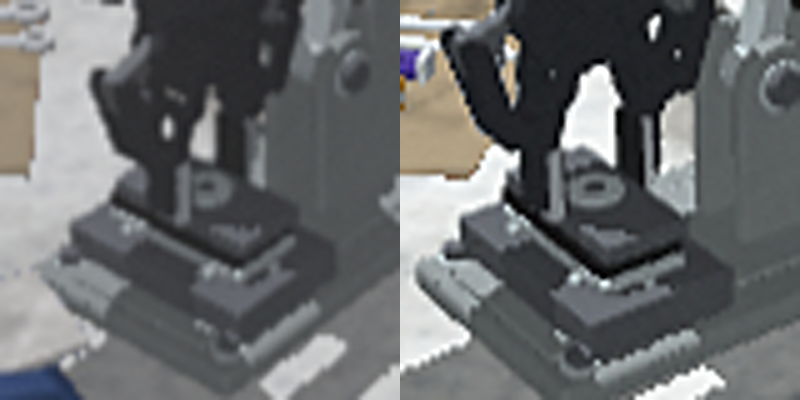

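The plate sits flush on the facing with its weight borne (force about 0). I release.

carry_out --hand '[5,6,7,8,8.5,8.5,8.5,8.5,8.5,8.5,8.5]' --delta_pos '[[0,0,0],[0,0,0],[0,0,0],[0,0,0],[0,0,0],[0,0,0],[0,-2,0],[0,-4,0],[0,-3,0],[0,0,0],[0,0,0]]' --turn '[[0,0,0],[0,0,0],[0,0,0],[0,0,0],[0,0,0],[0,0,0],[0,0,0],[0,0,0],[0,0,0],[0,0,0],[0,0,0]]'

```text
time: 18.18
eef_pos: [491.6, 234.7, 147.3]
tcp_rot: [-1.353, 0.954, -0.952]
wrist_force: [-0.2, -0.2, 0.3]
opening: 84.9
```

```bash
python3 - <<'E'
from h import *
ci,im,g,p,M=look("w9")
T=lambda uv,z:((cast(ci,uv,z)-p)@M).round(1)
# line profiles along the plate, and rows through side pins
exp=proj(ci,p+M@np.array([[-25,0,0],[25,0,0],[0,0,0]]).T.sum(1)*0 + np.array([0,0,64-p[2]]));print("centre px",exp.round(1))
cv2.imwrite("pics/w9c.png",cv2.resize(im[80:300,150:400],(682,600),interpolation=2))
E
```

```text
t 18.175 tcp [491.6 234.7 147.3] yaw z 19.7 open 84.9 F [-0.2 -0.2  0.3] tilt [-0.001 -0.    -1.   ]
centre px [[254.7 200. ]]
```

View pics/w9c.png

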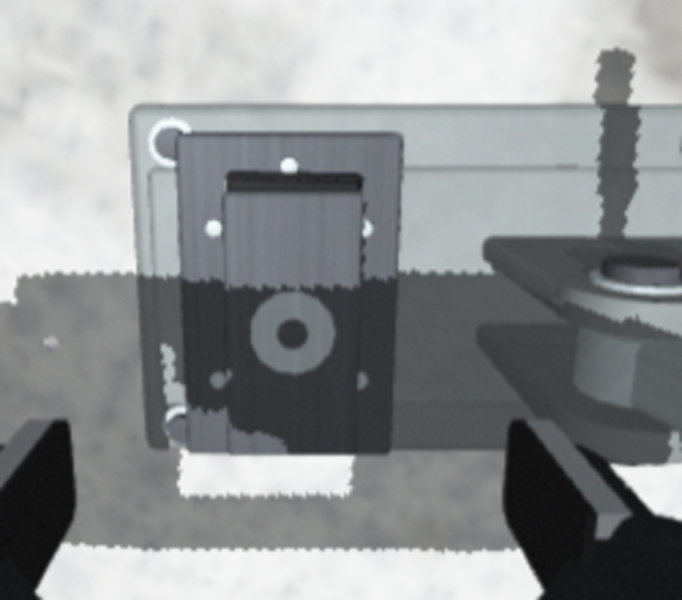

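The plate is on the pile, button at (292,333), with a strip of the facing showing at the far end (rows 172–190). I check the offsets.

```bash
python3 - <<'E'
from h import *
ci=viewer.camera_info("wrist");o=arm.observe();M=R.from_rotvec(o["tcp_rot"]).as_matrix();p=o["eef_pos"]
k=682/250;T=lambda l,z:((cast(ci,np.array(l)/k+[150,80],z)-p)@M).round(1).tolist()
print("pins",T([[213,228],[367,228],[219,380],[363,380],[289,166]],42))
print("facing far",T([[228,173],[362,173]],54)); print("plate far",T([[226,191],[360,191]],64),"near?",T([[228,453],[360,453]],64)); print("button",T([[292,333]],67))
im=cv2.imread("pics/w9.png");print(im.max(2)[238:252,236:280:6].T.tolist())
E
```

```text
pins [[-29.3, 104.7, -24.9], [-29.3, 104.6, 28.0], [26.3, 104.7, -24.2], [26.2, 104.6, 28.2], [-50.2, 104.7, 1.2]]
facing far [[-48.8, 92.7, -18.4], [-48.8, 92.6, 24.6]]
plate far [[-44.0, 82.7, -18.3], [-44.1, 82.6, 23.1]] near? [[44.5, 82.7, -19.6], [44.4, 82.6, 25.4]]
button [[0.9, 79.7, 2.2]]
[[116, 120, 120, 118, 119, 118, 120, 123, 144, 215, 237, 239, 239, 238], [64, 95, 111, 113, 112, 110, 110, 114, 142, 219, 239, 241, 243, 245], [63, 95, 116, 119, 119, 120, 120, 120, 145, 223, 240, 242, 241, 241], [56, 55, 58, 65, 66, 95, 110, 114, 146, 226, 243, 243, 243, 243], [55, 55, 55, 55, 54, 54, 55, 60, 111, 221, 242, 244, 244, 244], [54, 55, 56, 53, 55, 55, 55, 60, 113, 224, 244, 245, 243, 241], [56, 57, 57, 58, 56, 57, 57, 61, 114, 224, 244, 245, 244, 243], [54, 53, 54, 54, 55, 53, 55, 56, 99, 215, 239, 238, 234, 205]]
```

carry_out --hand '[8.5,8.5,8,7,6,6,6,6,6,6]' --delta_pos '[[0,-3.75,0],[0,-3.75,0],[-4.3,0,0],[-4.3,0,0],[0,0,0],[0,0,3.4],[0,0,3.4],[0,0,3.3],[0,0,0],[0,0,0]]' --turn '[[0,0,0],[0,0,0],[0,0,0],[0,0,0],[0,0,0],[0,0,0],[0,0,0],[0,0,0],[0,0,0],[0,0,0]]'

```text
time: 19.48
eef_pos: [557.7, 348.9, 221.6]
tcp_rot: [-1.355, 0.955, -0.953]
wrist_force: [-0.4, 0.2, 1.1]
opening: 60.1
```

```bash
python3 - <<'E'
from h import *
ci,im,g,p,M=look("w10")
X=np.array([.9415,.337,0]);Y=np.array([-.337,.9415,0]);B=np.array([492.5,235.7,38]);Z=np.array([0,0,1])
pt=lambda x,y,z:B+x*X+y*Y+(z-38)*Z
bar=[pt(100,57,162),pt(100,85,162),pt(100,113,162)]
print("wrist bar",proj(ci,bar).round().tolist(),bar[1])
for n in("scene","side"):print(n,proj(viewer.camera_info(n),bar).round(1).tolist())
print(g[120:300:10,190:330:8])
E
python3 - <<'E'
import cv2,numpy as np,sys
sys.path.insert(0,'.')
a=cv2.imread('pics/w10.png')[60:310,130:400];b=cv2.imread('pics/scene0.png')[150:210,240:300]
cv2.imwrite('pics/w10c.png',np.hstack([cv2.resize(a,(486,450),interpolation=2),cv2.resize(b,(300,300),interpolation=2)[:450] if 0 else cv2.copyMakeBorder(cv2.resize(b,(300,300),interpolation=2),0,150,0,0,0)]))
E
```

```text
t 19.475 tcp [557.7 348.9 221.6] yaw z 19.6 open 60.1 F [-0.4  0.2  1.1] tilt [-0.003 -0.001 -1.   ]
wrist bar [[255.0, 240.0], [255.0, 208.0], [255.0, 173.0]] [558.005  349.4275 162.    ]
scene [[248.7, 189.2], [241.0, 186.1], [233.5, 183.2]]
side [[243.7, 181.7], [237.3, 178.5], [231.1, 175.3]]
[[156 241 239 242 243 244 245 242 242 240 234 222 212 197 179 187 180 170]
 [239 242 243 242 245 244 243 247 243 237 219 199 187 189 187 181 177 173]
 [237 242 242 238 240 243 237 244 245 234 225 184 192 194 190 183 178 181]
 [243 244 242 242 229 244 242 239 243 231 216 189 187 195 177 181 188 187]
 [238 239 242 236 242 234 241 242 241 233 221 189 188 192 169 187 194 187]
 [231 242 237 241 244 245 242 244 238 228 113 134 186 180 189 188 182 193]
 [240 238 243 244 245 243 244 223  41  23 123 117 112  97  96  96  92 101]
 [ 93  92  87  89  89  87  87  82  42  25  87  89  89 122  88 110 104 113]
 [ 56  54  53  83  78  79  77  72  17  14  86  86  86  97  87 112 112 115]
 [ 16  55  60 177 178 178 181 138  17  16  91  89  87  88  85 114 107 115]
 [ 57 122  55 164 182 183  91  82  19  17  70  71  72  71  86 111 111 118]
 [ 99  21  56  93 179 181  77  74  19  18  69  71  69  67  69  45  99 114]
 [ 63  18  55  86 179 180  82  49  17  14  69  66  66  67  68  24  18  98]
 [ 18  17  55  84 180 175  81 121 122  68  68  68  70  69  70  17  19  41]
 [ 19  17  56  81  88  87 118 172 123  58  44  68  70  46  83  20  17  19]
 [ 17  18  55  71  84  84  95 202 155  44  42  44  43  44  45  43  17  19]
 [ 18 241 238 239 244 243 109  81 126  86  83  27  64  75  81  82  18  26]
 [ 18 240 239 244 244 242 243 152  97 115 107  29  69  67  69  70 237  25]]
```

The picture limit is reached, so I go on with numbers only. The brightness grid shows the dark bar at columns ~252–266 and rows ~178–245, close to the predicted column 255.

```bash
python3 - <<'E'
from h import *
ci=viewer.camera_info("wrist");o=arm.observe();M=R.from_rotvec(o["tcp_rot"]).as_matrix();p=o["eef_pos"]
g=cv2.imread("pics/w10.png").max(2)
w=np.zeros_like(g);w[165:255,240:280]=g[165:255,240:280]<45;m,s,c=comp(w,(259,208));print(s,c)
for r in range(170,260,6):
    x=np.where(m[r])[0];print(r,x.min() if len(x) else 0,x.max() if len(x) else 0,end='; ')
print()
for z in(162,167):print(z,((cast(ci,[[c[0],s[1]],[c[0],c[1]],[c[0],s[1]+s[3]]],z)-p)@M).round(1).tolist())
E
```

```text
[ 247  178   18   68 1126] [255.42717584 211.70515098]
170 0 0; 176 0 0; 182 248 263; 188 247 264; 194 247 264; 200 247 264; 206 247 264; 212 248 263; 218 248 263; 224 247 264; 230 247 264; 236 247 263; 242 248 263; 248 0 0; 254 0 0; 
162 [[-24.6, 60.1, 0.7], [3.1, 60.2, 0.7], [33.3, 60.2, 0.7]]
167 [[-25.7, 55.1, 0.7], [1.4, 55.2, 0.7], [30.9, 55.2, 0.7]]
```

carry_out --hand '[6,6,6,6,6,1,1,1,1,1,1]' --delta_pos '[[0.2,1.8,0.07],[0,2,0],[0,2,0],[0,1.5,0],[0,0,0],[0,0,0],[0,0,0],[0,0,0],[0,0,0],[0,0,0],[0,0,0]]' --turn '[[0,0,0],[0,0,0],[0,0,0],[0,0,0],[0,0,0],[0,0,0],[0,0,0],[0,0,0],[0,0,0],[0,0,0],[0,0,0]]' --newtons 40

```text
time: 20.9
eef_pos: [557.8, 347.7, 150.4]
tcp_rot: [-1.356, 0.955, -0.951]
wrist_force: [-8.3, -2.9, 4.0]
opening: 12.6
```

carry_out --hand '[1,1,1,1,1,1,1,1,1,1,1]' --delta_pos '[[0,-0.5,0.24],[0,-0.5,0.24],[0,-0.43,0.35],[0,-0.43,0.35],[0,-0.34,0.45],[0,-0.34,0.45],[0,-0.22,0.51],[0,-0.22,0.51],[0,-0.09,0.39],[0,-0.09,0.39],[0,0,0]]' --turn '[[0,0,0],[0,0,0],[0,0,0],[0,0,0],[0,0,0],[0,0,0],[0,0,0],[0,0,0],[0,0,0],[0,0,0],[0,0,0]]'

```text
time: 22.28
eef_pos: [596.8, 362.1, 186.7]
tcp_rot: [-1.349, 0.951, -0.953]
wrist_force: [-7.4, -1.6, 15.6]
opening: 12.1
```

carry_out --hand '[3,5,6,6,6,6,8,8.5,8.5,8.5,8.5,8.5,8.5,8.5,8.5,8.5,8.5]' --delta_pos '[[0,0,0],[0,0,0],[0,0,0],[0,-3,0],[0,-5,0],[0,-6,0],[0,0,0],[0,0,0],[0,0,0],[0,0,0],[0,0,0],[0,0,0],[0,0,0],[0,0,0],[0,0,0],[0,0,0],[0,0,0]]' --turn '[[0,0,0],[0,0,0],[0,0,0],[0,0,0],[0,0,0],[0,0,0],[0,-0.1745,0],[0,-0.1745,0],[0,-0.1745,0],[0,-0.1745,0],[0,-0.1745,0],[0,-0.1745,0],[0,-0.1745,0],[0,-0.1745,0],[0,-0.1745,0],[0,0,0],[0,0,0]]'

```text
time: 24.4
eef_pos: [596.2, 361.2, 321.4]
tcp_rot: [-1.554, -0.266, 0.267]
wrist_force: [0.8, 0.2, -0.5]
opening: 85.1
```

```bash
python3 - <<'E'
from h import *
ci,im,g,p,M=look("w11");print(arm.observe()["q"].round(2));print(M.round(2))
X=np.array([.9415,.337,0]);Y=np.array([-.337,.9415,0]);B=np.array([492.5,235.7,38]);Z=np.array([0,0,1])
pt=lambda x,y,z:B+x*X+y*Y+(z-38)*Z
for n in("scene","side"):
    c=viewer.camera_info(n);g0=cv2.imread(f"pics/{n}0.png").max(2);i=viewer.get_image(n)[...,::-1];cv2.imwrite(f"pics/{n}1.png",i);g1=i.max(2)
    for th in(1.0,1.2,1.4):
        f=.26+th;print(n,th,"bar",proj(c,[pt(145-46.6*np.cos(f),y,150+46.6*np.sin(f)) for y in(57,113)]).round(0).tolist())
    q=[pt(95+r*np.sin(.262),0,99+r*np.cos(.262)) for r in(122,175,207)];q=proj(c,q);print(n,"grip",q.round(1).tolist())
    d=(cv2.absdiff(g0,g1)>40).astype(np.uint8);k,l,s,ce=cv2.connectedComponentsWithStats(d)
    print([ (s[j].tolist(),ce[j].round().tolist()) for j in range(1,k) if s[j,4]>40])
    for u,v in q.astype(int): print(v,[x for x in range(u-20,u+20) if g1[v,x]<50][:1],[x for x in range(u-20,u+20) if g1[v,x]<50][-1:])
E
```

```text
t 24.4 tcp [596.2 361.2 321.4] yaw z 109.4 open 85.1 F [ 0.8  0.2 -0.5] tilt [-0. -0. -1.]
[ 0.43  0.36  1.19 -0.    1.59 -1.48]
[[ 0.94 -0.   -0.33]
 [ 0.33 -0.    0.94]
 [-0.   -1.   -0.  ]]
scene 1.0 bar [[256.0, 175.0], [241.0, 169.0]]
scene 1.2 bar [[258.0, 173.0], [243.0, 167.0]]
scene 1.4 bar [[260.0, 172.0], [245.0, 166.0]]
scene grip [[271.7, 173.5], [275.4, 153.8], [277.6, 141.6]]
[([40, 0, 36, 26, 513], [58.0, 13.0]), ([88, 0, 124, 46, 1695], [148.0, 10.0]), ([34, 7, 49, 26, 252], [59.0, 24.0]), ([8, 9, 20, 38, 369], [18.0, 22.0]), ([234, 40, 33, 16, 227], [249.0, 47.0]), ([58, 54, 35, 11, 261], [76.0, 59.0]), ([0, 59, 6, 72, 221], [1.0, 85.0]), ([235, 58, 36, 33, 665], [252.0, 71.0]), ([63, 70, 17, 6, 59], [72.0, 73.0]), ([63, 79, 35, 18, 321], [79.0, 85.0]), ([229, 91, 48, 22, 358], [256.0, 99.0]), ([92, 93, 8, 23, 69], [95.0, 104.0]), ([68, 98, 17, 12, 92], [77.0, 103.0]), ([236, 103, 6, 13, 52], [238.0, 109.0]), ([79, 112, 12, 15, 112], [84.0, 118.0]), ([264, 115, 5, 11, 45], [266.0, 120.0]), ([87, 142, 11, 10, 73], [92.0, 145.0]), ([243, 165, 17, 10, 86], [251.0, 169.
[... 1048 characters left out ...]
 71, 1872], [249.0, 68.0]), ([71, 62, 33, 78, 792], [84.0, 93.0]), ([92, 78, 13, 30, 63], [97.0, 90.0]), ([97, 83, 13, 48, 250], [102.0, 108.0]), ([256, 96, 10, 16, 64], [259.0, 104.0]), ([243, 158, 18, 14, 88], [251.0, 163.0]), ([230, 174, 28, 18, 136], [244.0, 182.0]), ([105, 205, 52, 81, 873], [123.0, 242.0]), ([144, 207, 27, 6, 53], [159.0, 210.0]), ([304, 212, 19, 10, 111], [312.0, 217.0]), ([194, 222, 127, 57, 2306], [248.0, 248.0]), ([174, 263, 73, 48, 1321], [197.0, 285.0]), ([311, 276, 32, 31, 594], [326.0, 292.0]), ([238, 298, 40, 38, 856], [257.0, 317.0]), ([98, 307, 63, 55, 1047], [120.0, 338.0]), ([10, 322, 52, 62, 1715], [40.0, 349.0])]
164 [249] [270]
142 [266] [276]
128 [] []
```

The catch bar now shows at scene (251,169), which matches about 1.2 rad. The grip is where the geometry puts it: measured 272–279, predicted 275. Next I grip the lever.

carry_out --hand '[8.5,8.5,8.5,8.5,8.5,8.5,8.5,8.5,2,2,2,2,2,2,2]' --delta_pos '[[0.08,0,-2.8],[0,0,-2.8],[0,0,-2.7],[0,0,0],[0,2.4,0],[0,2.4,0],[0,2.4,0],[0,0,0],[0,0,0],[0,0,0],[0,0,0],[0,0,0],[0,0,0],[0,0,0],[0,0,0]]' --turn '[[0,0,0],[0,0,0],[0,0,0],[0,0,0],[0,0,0],[0,0,0],[0,0,0],[0,0,0],[0,0,0],[0,0,0],[0,0,0],[0,0,0],[0,0,0],[0,0,0],[0,0,0]]' --newtons 70

```text
time: 26.42
eef_pos: [625.6, 283.0, 251.1]
tcp_rot: [-1.555, -0.27, 0.267]
wrist_force: [-0.6, -3.9, 5.4]
opening: 24.6
```

carry_out --hand '[2,2,2,2,2,2,2,2,2,2]' --delta_pos '[[-1.71,-0.37,0],[-1.74,-0.2,0],[-1.75,-0.02,0],[-1.74,0.15,0],[-1.72,0.33,0],[-1.68,0.5,0],[-1.62,0.66,0],[-1.55,0.82,0],[-1.46,0.97,0],[0,0,0]]' --turn '[[0,0,0],[0,0,0],[0,0,0],[0,0,0],[0,0,0],[0,0,0],[0,0,0],[0,0,0],[0,0,0],[0,0,0]]'

```text
time: 27.68
eef_pos: [484.6, 232.8, 223.0]
tcp_rot: [-1.554, -0.272, 0.266]
wrist_force: [1.8, -3.2, 7.6]
opening: 24.0
```

```bash
cat >> h.py <<'E'
def lev():
    o=arm.observe();M=R.from_rotvec(o["tcp_rot"]).as_matrix();gp=o["eef_pos"]-M[:,1]*18.7
    X=np.array([.9415,.337,0]);Y=np.array([-.337,.9415,0]);B=np.array([492.5,235.7,0])
    d=gp-B;x=d@X-95;h=d[2]-99;print("t",o["time"],"rel pivot x,h,r",np.round([x,h,np.hypot(x,h)],1),"y",round(d@Y,1),"phi",round(np.arctan2(-x,h)+.262,3),"F press xyz",np.round([o["wrist_force"]@X,o["wrist_force"]@Y,o["wrist_force"][2]],1),"open",round(o["opening"],1))
E
python3 -c "
from h import *
lev()"
```

```text
t 27.675 rel pivot x,h,r [-103.4  142.7  176.2] y -0.0 phi 0.889 F press xyz [ 0.6 -3.6  7.6] open 24.0
```

Going to plan. Now the rest of the arc.

carry_out --hand '[2,2,2,2,2,2,2,2,2,2]' --delta_pos '[[-1.35,1.11,0],[-1.23,1.24,0],[-1.1,1.36,0],[-0.96,1.46,0],[-0.81,1.55,0],[-0.65,1.63,0],[-0.49,1.67,0],[-0.32,1.72,0],[-0.15,1.74,0],[0,0,0]]' --turn '[[0,0,0],[0,0,0],[0,0,0],[0,0,0],[0,0,0],[0,0,0],[0,0,0],[0,0,0],[0,0,0],[0,0,0]]'

```text
time: 28.92
eef_pos: [420.7, 210.1, 88.0]
tcp_rot: [-1.553, -0.275, 0.263]
wrist_force: [5.1, -1.2, 7.4]
opening: 24.5
```

```bash
python3 -c "
from h import *
lev()"
```

```text
t 28.925 rel pivot x,h,r [-171.3    7.7  171.5] y 0.1 phi 1.788 F press xyz [ 4.4 -2.8  7.4] open 24.5
```

carry_out --hand '[2,2,2,2,2]' --delta_pos '[[0,0.2,0],[0,0.2,0],[0,0.2,0],[0,0.1,0],[0,0,0]]' --turn '[[0,0,0],[0,0,0],[0,0,0],[0,0,0],[0,0,0]]'

```text
time: 29.55
eef_pos: [420.5, 210.0, 81.8]
tcp_rot: [-1.553, -0.274, 0.263]
wrist_force: [2.3, -2.0, 9.2]
opening: 24.3
```

```bash
python3 -c "
from h import *
lev()"
```

```text
t 29.55 rel pivot x,h,r [-171.6    1.5  171.6] y 0.1 phi 1.824 F press xyz [ 1.5 -2.7  9.2] open 24.3
```

Contact should be just starting, so I press a little at a time.

carry_out --hand '[2,2,2,2]' --delta_pos '[[0,0.1,0],[0,0.1,0],[0,0,0],[0,0,0]]' --turn '[[0,0,0],[0,0,0],[0,0,0],[0,0,0]]'

```text
time: 30.05
eef_pos: [420.6, 210.1, 79.9]
tcp_rot: [-1.553, -0.275, 0.264]
wrist_force: [3.3, -1.2, 8.9]
opening: 24.3
```

```bash
python3 -c "
from h import *
lev()"
```

```text
t 30.05 rel pivot x,h,r [-171.4   -0.4  171.4] y 0.1 phi 1.835 F press xyz [ 2.7 -2.3  8.9] open 24.3
```

carry_out --hand '[2,2,2,2,2]' --delta_pos '[[0,0.1,0],[0,0.1,0],[0,0.1,0],[0,0,0],[0,0,0]]' --turn '[[0,0,0],[0,0,0],[0,0,0],[0,0,0],[0,0,0]]'

```text
time: 30.68
eef_pos: [420.5, 210.0, 77.0]
tcp_rot: [-1.554, -0.275, 0.264]
wrist_force: [0.1, -1.9, 9.5]
opening: 24.4
```

```bash
python3 -c "
from h import *
lev()"
```

```text
t 30.675 rel pivot x,h,r [-171.6   -3.3  171.6] y 0.1 phi 1.852 F press xyz [-0.6 -1.9  9.5] open 24.4
```

carry_out --hand '[2,2,2,2,2]' --delta_pos '[[0,0.1,0],[0,0.1,0],[0,0.1,0],[0,0,0],[0,0,0]]' --turn '[[0,0,0],[0,0,0],[0,0,0],[0,0,0],[0,0,0]]'

```text
time: 31.3
eef_pos: [421.0, 210.2, 74.1]
tcp_rot: [-1.553, -0.275, 0.263]
wrist_force: [2.9, -1.6, 8.7]
opening: 24.2
```

```bash
python3 - <<'E'
from h import *
lev()
X=np.array([.9415,.337,0]);B=np.array([492.5,235.7,0])
for n in("scene","side"):
    c=viewer.camera_info(n);i=viewer.get_image(n);cv2.imwrite(f"pics/{n}2.png",i[...,::-1])
E
```

```text
t 31.3 rel pivot x,h,r [-171.1   -6.2  171.2] y 0.1 phi 1.869 F press xyz [ 2.2 -2.5  8.7] open 24.2
```

carry_out --hand '[2,2,2,2,2]' --delta_pos '[[0,0.1,0],[0,0.1,0],[0,0,0],[0,0,0],[0,0,0]]' --turn '[[0,0,0],[0,0,0],[0,0,0],[0,0,0],[0,0,0]]'

```text
time: 32.02
eef_pos: [420.9, 210.2, 72.2]
tcp_rot: [-1.553, -0.276, 0.263]
wrist_force: [2.7, -2.0, 9.6]
opening: 24.7
```

```bash
python3 - <<'E'
from h import *
lev()
# lever edges in side/scene: predicted projections of lever points (level) at y=+-? vs picture
X=np.array([.9415,.337,0]);B=np.array([492.5,235.7,0])
for n in("scene","side"):
    c=viewer.camera_info(n);g=viewer.get_image(n).max(2)
    for r in(60,95,130,200):
        for z in(99,):
            q=proj(c,B+(95-r)*X+[0,0,z])[0];u,v=q.round().astype(int);print(n,r,q.round(1),g[v-14:v+15:1,u].tolist())
E
```

```text
t 32.025 rel pivot x,h,r [-171.1   -8.1  171.3] y 0.1 phi 1.88 F press xyz [ 1.9 -2.7  9.6] open 24.7
scene 60 [249.  226.2] [154, 154, 151, 148, 149, 153, 151, 152, 158, 176, 181, 180, 182, 172, 138, 108, 104, 106, 110, 140, 148, 146, 145, 139, 145, 148, 148, 148, 133]
scene 95 [240.  231.9] [154, 142, 120, 103, 89, 94, 145, 117, 55, 44, 43, 42, 46, 57, 83, 102, 111, 112, 88, 71, 71, 69, 68, 64, 61, 88, 107, 118, 91]
scene 130 [230.5 237.9] [68, 69, 69, 71, 70, 71, 58, 51, 48, 49, 48, 50, 48, 49, 50, 48, 46, 45, 44, 46, 50, 63, 68, 62, 46, 35, 47, 101, 115]
scene 200 [210.2 250.7] [46, 42, 56, 101, 109, 102, 74, 46, 47, 54, 56, 53, 51, 49, 47, 46, 39, 45, 111, 149, 151, 143, 144, 141, 113, 118, 176, 192, 194]
side 60 [235.4 220.2] [254, 246, 238, 229, 235, 231, 223, 223, 221, 219, 223, 223, 232, 208, 142, 108, 106, 119, 117, 187, 216, 223, 222, 222, 226, 228, 231, 236, 241]
side 95 [222.8 224.4] [242, 243, 240, 241, 242, 243, 247, 232, 112, 43, 61, 61, 77, 127, 132, 129, 127, 128, 138, 89, 61, 67, 68, 70, 69, 67, 61, 50, 93]
side 130 [209.6 228.9] [20, 21, 16, 10, 0, 69, 90, 51, 23, 28, 27, 29, 30, 30, 30, 28, 27, 30, 22, 59, 117, 131, 83, 60, 63, 47, 32, 17, 14]
side 200 [181.5 238.3] [143, 125, 173, 185, 179, 179, 186, 164, 84, 36, 49, 46, 41, 40, 35, 34, 32, 26, 18, 0, 253, 250, 239, 236, 234, 228, 218, 213, 213]
```

```bash
python3 - <<'E'
from h import *
X=np.array([.9415,.337,0]);B=np.array([492.5,235.7,0])
c=viewer.camera_info("side");g2=cv2.imread("pics/side2.png").max(2);i=viewer.get_image("side")[...,::-1];cv2.imwrite("pics/side3.png",i);g3=i.max(2)
print(arm.observe()["wrist_force"].round(1))
for r in(190,200,203,206,209,212,216):
    u,v=proj(c,B+(95-r)*X+[0,0,99])[0].round().astype(int)
    print(r,u,v,"\n",g2[v-10:v+11,u].tolist(),"\n",g3[v-10:v+11,u].tolist())
# button and nose columns
u,v=proj(c,B+[0,0,67])[0].round().astype(int);print("nose",u,v);print(g3[v-14:v+8,u-12:u+13:3])
E
```

```text
[ 2.8 -2.1  9.4]
190 186 237 
 [77, 48, 19, 24, 30, 29, 31, 30, 30, 30, 31, 32, 26, 20, 65, 244, 247, 238, 237, 235, 232] 
 [29, 101, 59, 19, 26, 28, 28, 28, 32, 32, 30, 32, 29, 25, 20, 58, 242, 249, 239, 236, 233]
200 181 238 
 [180, 185, 203, 108, 37, 48, 45, 41, 41, 37, 33, 34, 30, 22, 0, 252, 255, 241, 238, 236, 234] 
 [179, 180, 186, 164, 84, 40, 48, 44, 41, 39, 38, 34, 34, 28, 19, 0, 254, 251, 240, 236, 234]
203 180 239 
 [182, 194, 101, 33, 49, 48, 47, 41, 42, 35, 34, 29, 23, 0, 177, 245, 241, 240, 239, 233, 227] 
 [180, 183, 192, 99, 35, 51, 48, 46, 42, 37, 34, 33, 32, 24, 0, 179, 241, 243, 239, 232, 228]
206 179 239 
 [185, 190, 94, 10, 42, 53, 46, 38, 34, 34, 32, 28, 18, 0, 177, 243, 243, 242, 239, 230, 228] 
 [181, 181, 185, 91, 11, 39, 52, 47, 38, 34, 34, 30, 26, 16, 0, 175, 243, 244, 240, 230, 228]
209 178 240 
 [189, 161, 82, 33, 40, 34, 32, 30, 27, 22, 12, 3, 125, 247, 245, 243, 243, 241, 233, 228, 219] 
 [181, 182, 163, 85, 33, 39, 36, 32, 29, 23, 16, 18, 4, 118, 244, 250, 244, 241, 233, 228, 218]
212 176 240 
 [171, 187, 192, 96, 8, 14, 22, 19, 131, 144, 255, 255, 25
[... 545 characters left out ...]
 31  26 133 127 127 120 233 237 224]
 [ 30  29 134 130 135 146 244 232 222]
 [ 31  24 138 137  89  77 243 230 222]
 [ 32  27 147  88  61  29 244 236 226]
 [ 28  28 109  62  68  44 244 238 229]
 [ 28  22  89  69  69  52 247 237 232]
 [ 15  13  90  67  69  55 255 237 235]
 [115 115 127  70  69  53 167 243 241]
 [129 135  84  65  66  76  51 255 196]
 [132  83  53  55  61 115  74 193 166]
 [ 82  56  54 110  52 121 101  74 175]
 [ 60  60  54 119  93 120 108  49 135]
 [ 64  61  55 123 116 126  78  51 117]
 [ 66  63  57 117 143 122  58  56 123]
 [ 41  64  60  73  99  75  58  57  77]
 [ 19  65  65  54  61  55  62  59  54]
 [ 10  49  64  59  58  61  61  61  57]
 [ 37  25  67  66  58  61  60  63  58]]
```

Moving 2 mm shifted the lever end by exactly 1 px, so it follows without slipping. The image puts the grip axis near level, so contact is close.

carry_out --hand '[2,2,2,2,2]' --delta_pos '[[0,0.1,0],[0,0.1,0],[0,0,0],[0,0,0],[0,0,0]]' --turn '[[0,0,0],[0,0,0],[0,0,0],[0,0,0],[0,0,0]]'

```text
time: 32.8
eef_pos: [421.3, 210.3, 70.4]
tcp_rot: [-1.553, -0.275, 0.261]
wrist_force: [3.1, -1.6, 10.3]
opening: 24.4
```

carry_out --hand '[2,2,2,2,2]' --delta_pos '[[0,0.1,0],[0,0.1,0],[0,0,0],[0,0,0],[0,0,0]]' --turn '[[0,0,0],[0,0,0],[0,0,0],[0,0,0],[0,0,0]]'

```text
time: 33.42
eef_pos: [421.3, 210.3, 69.6]
tcp_rot: [-1.553, -0.274, 0.262]
wrist_force: [-3.0, -4.2, 22.7]
opening: 24.2
```

carry_out --hand '[2,2,2,2]' --delta_pos '[[0,0,0],[0,0,0],[0,0,0],[0,0,0]]' --turn '[[0,0,0],[0,0,0],[0,0,0],[0,0,0]]'

```text
time: 33.92
eef_pos: [421.3, 210.3, 69.6]
tcp_rot: [-1.553, -0.274, 0.262]
wrist_force: [-3.0, -3.7, 22.6]
opening: 24.5
```

```bash
python3 - <<'E'
from h import *
lev()
X=np.array([.9415,.337,0]);Y=np.array([-.337,.9415,0]);B=np.array([492.5,235.7,0])
for n in("scene","side"):
    c=viewer.camera_info(n);i=viewer.get_image(n)[...,::-1];cv2.imwrite(f"pics/{n}4.png",i);g=i.max(2)
    # catch bar where it was left?
    g1=cv2.imread(f"pics/{n}1.png").max(2);s=(slice(160,176),slice(242,256));print(n,"catch diff",np.abs(g[s].astype(int)-g1[s]).mean())
    # near (-y) end of the pile vs. bed: difference to released picture
    q=proj(c,B-45*Y+[0,0,59])[0].round().astype(int);s=(slice(q[1]-8,q[1]+9),slice(q[0]-14,q[0]+15));print("pile near end diff",q,np.abs(g[s].astype(int)-g1[s]).mean())
    a,b=g1[s].astype(np.float32),g[s].astype(np.float32);print("shift px",cv2.phaseCorrelate(a,b,cv2.createHanningWindow(a.shape[::-1],cv2.CV_32F)))
print(arm.observe()["qvel"].round(3))
E
```

```text
t 33.925 rel pivot x,h,r [-170.8  -10.7  171.1] y 0.1 phi 1.895 F press xyz [-4.1 -2.5 22.6] open 24.5
scene catch diff 10.236607142857142
pile near end diff [254 252] 15.452332657200811
shift px ((-0.7126038313996101, 0.32011309985897896), 0.6893146691498933)
side catch diff 5.928571428571429
pile near end diff [234 248] 15.602434077079108
shift px ((-0.15018131884937702, 0.1644469115479552), 0.9105396434112831)
[-0.001  0.001 -0.001 -0.002  0.     0.001]
```

```bash
python3 -c "
from plant import arm
print(arm.sign_off())"
```

```text
the job is handed in; nothing more can be done
None
```

I built the pile, flipped the catch and handed the job in at about 34 s with the gripper still holding the lever down. The sign-off gave no verdict.

**Pile:** From above, after release, the facing was about 2.6 mm from the bed centre and the pressure plate about 2.5 mm. Both were square, against limits of 6 mm and 0.12 rad. With the lever down, the near end of the pile had shifted by less than 1 px in the scene and side views.

**Catch:** It stands at about 1.2 rad, judged from the arm's travel and the handle's position in the two fixed views.

**Lever:** The force on the tool was steady at 22.6 N, against about 9 N before contact, so I put over 20 N on the plate. The lever was at rest.

**Checks that disagreed:**
- **Lever angle:** the angle worked out from the arm's pose was 1.895 rad. The side view put the lever about level (near 1.83 rad). I trusted the picture, because the grip sits off-centre on the pads. Both values are within 1.74 to 1.92 rad.
- **Plate landing:** the plate met the facing about 3 mm sooner than planned, with a push of about 18 N up and 12 N sideways. I backed off before letting go.
- **Placing check:** the facing ended about 2.5–3 mm off, because my first fix on the jaw plate also took in the pins. I used the pins to place the pressure plate.
- **Picture limit:** I had used all 12 views before the catch step, so the catch and lever checks are numeric only.

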